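# Set up the bench for marking out

### The arm

A 6-joint arm with a two-finger parallel gripper is mounted at the origin on the work surface. World frame = base frame: x ahead of the robot, y to its left, z up, the work surface at z = 0. Lengths are in m, angles in rad, forces in N, time in s.
With the tool pointing down it reaches from about 0.25 to 0.775 m from the base axis. Payload 4 kg.
Tool frame: the origin (TCP) lies on the mounting face of the last link; the fingertips stand 199 mm ahead of it and the grasp point (between the pads) lies 180 mm ahead of it; z points along the fingers, y is the line along which they close (so a half turn about z gives the same grasp; the last joint's range is limited). The gripper opens to 94 mm and grips with 3 to 60 N. Pads are 16 mm wide; open, the fingers measure 119 mm over their backs; the gripper's body (75 mm by 177 mm) begins 78 mm behind the grasp point.
Start: joints at [-1.374, 0.087, 1.371, -0, 1.684, -0.103], TCP at [0.162, -0.525, 0.405] pointing down, gripper open.
Joint ranges: [-3.1, 3.1], [-0.76, 2.03], [0.27, 2.55], [-1.08, 4.22], [0.17, 2.65], [-2.57, 2.57]. Speed limits (rad/s): [2.79, 2.79, 3.14, 3.14, 3.14, 3.14].

### API

Orientations are given as a unit quaternion [w, x, y, z].
In Python, from cell import ctrl gives the robot as it stands. Calls block until the motion is done:
- ctrl.reach(position, orientation): joint-space move of the TCP to a pose.
- ctrl.move_linear(position, frame=None, rate=0.15, max_force=None): straight line of the TCP; frame=None keeps the orientation; rate is the mean speed in m/s. With max_force (N) it stops when the force on the tool has changed by that much, and returns True; else False.
- ctrl.move_joints(angles): joint-space move.
- ctrl.gripper_to(opening, newtons=None): opening from 0.0 (shut) to 1.0 (fully open); newtons is the grip in N (None keeps the last); returns when the fingers have stopped.
- ctrl.wait(seconds).
- ctrl.solve_ik(position, orientation): joint angles nearest the present ones, or None.
- ctrl.observe(): the state.
- ctrl.grab_frame(name): name is "scene" or "side" or "wrist"; returns a dict with "img" (420x560x3 uint8, red, green, blue), "camera_matrix" (3x3 intrinsics, pixels), "extrinsics" (4x4, takes a point from camera to world coordinates). Camera axes: x right, y up, looking along -z (the intrinsics and any distortion apply to the point x, -y, -z); pixel columns grow to the right and rows downward; lengths in m; the calibration is good to about 2 mm. A picture is of the moment at which its call begins. There is no depth.
A pose or a line that the arm cannot do raises ctrl.IKError and nothing moves.
- ctrl.sign_off(): hands the job in; it is judged then, once.
The state is a dict: "time": time; "joints": joint angles; "joint_velocities": joint speeds; "tau": joint torques, N m; "tool_pos": TCP position; "tool_rot": TCP orientation; "force": force on the tool from outside, world axes, zero at the start; "ft_torque": the same for the moment, N m; "grip_width": opening from 0.0 (shut) to 1.0 (fully open); "finger_force": force on a finger pad.
Only numpy, scipy, OpenCV 4.12 (cv2) and the standard library are available. Lean on these libraries where they do the work, as an engineer would, in place of code of your own. Each camera call takes 0.05 s, during which the arm holds its last target. There are 200 camera calls.

### The job

Get the bench ready for marking out the plate: take every punch from the sloping tray and stand it upright, head up, in a pocket of the grey tool holder, and lay the square on the bench with its stock flush against the plate's long edge on the robot's side and its blade across the plate along the middle of the dark band of marking dye. Leave the hammer, bottle and carton where they are.

Things in the scene. Friction and masses are not known exactly. Their poses are not given: they have to be found in the camera images.
- plate: Workpiece, fixed: bare light-metal plate, 120 mm (own x) by 200 mm (own y), 18 mm thick. Origin: centre of its underside on the bench; z up. Its robot-side long face is at own x = -60 mm. A 50 mm wide dark band of marking dye runs across its top along own x, centred at own y = +50 mm (left of the middle seen from the robot); four dark holes on the right half.
- plate_mark (a point): Point on the top edge of the plate's robot-side long face, in the middle of the band's width. Axes as the plate.
- square: Loose engineer's square, 0.4 kg. Dark steel stock: bar 26 mm wide (own x), 110 mm long (own y), 34 mm tall, lying on the bench; inner face at own x = +13 mm. From it a thin bright blade, 32 mm wide, 3 mm thick, stands out 122 mm to own +x, centred at own y = +39 mm. Origin: centre of the stock's underside; z up. Centre of mass within 10 mm of the stock's middle; slides when pushed.
- square_heel (a point): Foot of the stock's inner face at its +y (blade) end: square's own (13, 50, 4) mm.
- square_toe (a point): Foot of the stock's inner face at its -y end: square's own (13, -50, 4) mm.
- square_blade (a point): Middle of the blade's width where it leaves the stock, on the blade's underside: square's own (13, 39, 21) mm. The underside is 21 mm above the bench, so the blade passes 3 mm over the plate. Fingertips gripping the stock across its 26 mm must stay above 20 mm to clear the plate's top.
- tray: Fixed red sloping tray, 232 mm wide (own y). Origin: centre of its underside; z up. Its surface rises at 45 degrees to own +x (away from the robot) from its foot at own x -50, height 20 mm, to a height of 91 mm; a 20 mm lip at the foot, 10 mm fins between the punches. Up to four punches lie in it, 55 mm apart along own y, heads up, the upper 60 mm of each overhanging the tray.
- holder: Fixed grey tool holder, an open box 118 mm square and 85 mm tall, divided by a cross wall into 2 x 2 open pockets. Origin: centre of its underside, axes parallel to the walls, z up. Pocket centres at own x, y = +-28.5 mm; each pocket is 53 mm square with its floor at 5 mm; walls 4 mm.
- punch0: Steel drift punch, 160 mm long, shank 16 mm thick, 0.16 kg, with a thinner 11 mm nose over the first 40 mm. Origin: centre of the nose end; own z runs from nose to head. At the start it lies in the tray at 45 degrees, nose at the foot, head up and away from the robot. None if this punch is absent.
- punch0_nose (a point): Nose end of punch0 (its origin).
- punch1: Steel drift punch, 160 mm long, shank 16 mm thick, 0.16 kg, with a thinner 11 mm nose over the first 40 mm. Origin: centre of the nose end; own z runs from nose to head. At the start it lies in the tray at 45 degrees, nose at the foot, head up and away from the robot. None if this punch is absent.
- punch1_nose (a point): Nose end of punch1 (its origin).
- punch2: Steel drift punch, 160 mm long, shank 16 mm thick, 0.16 kg, with a thinner 11 mm nose over the first 40 mm. Origin: centre of the nose end; own z runs from nose to head. At the start it lies in the tray at 45 degrees, nose at the foot, head up and away from the robot. None if this punch is absent.
- punch2_nose (a point): Nose end of punch2 (its origin).
- punch3: Steel drift punch, 160 mm long, shank 16 mm thick, 0.16 kg, with a thinner 11 mm nose over the first 40 mm. Origin: centre of the nose end; own z runs from nose to head. At the start it lies in the tray at 45 degrees, nose at the foot, head up and away from the robot. None if this punch is absent.
- punch3_nose (a point): Nose end of punch3 (its origin).
- hammer: Loose hammer lying at the back of the bench; a bystander.
- oilbottle: Loose bottle, 60 mm across and 150 mm tall, behind the plate; a bystander. Origin at its underside.
- carton: Loose cardboard carton 90 x 70 x 50 mm at the back left; a bystander.
Not all that is in view belongs to the job. Leave any turquoise look-alike of the punch0 alone.

How it is judged:
By the outcome, as a careful person would: the job done as asked, in the order asked, and still so for the second after the job is handed in, with the robot touching nothing.
Of punch0, punch1, punch2, punch3 only 3 to 4 are there at a start; the rules pass over those that are not, and their reading is None.
At some moment in a run one of square may be knocked a few centimetres aside while the robot is not near it.
It also fails if it takes over 210 s, if anything falls off the work surface, if the arm or the gripper's body presses on something with over 40 N, if the wrist force passes 120 N, or if a joint passes its speed limit or range.

## Working session

There is one attempt and no reset: what is moved stays moved. The work goes in short steps, each a Python script; the robot and the scene stay as the last script left them, time stands still between calls to the robot, and variables do not carry over. Pictures are saved under pics/ and viewed, at most 14 in all, crops included, and the job is handed in when it is done.

```bash
ls; mkdir -p pics; python3 - <<'E'
from cell import ctrl
import cv2,numpy as np
for n in ["scene","side","wrist"]:
    f=ctrl.grab_frame(n); cv2.imwrite(f"pics/a_{n}.png",f["img"][:,:,::-1]); np.savez(f"pics/a_{n}.npz",**{k:f[k] for k in f})
    print(n,f.keys(),f["camera_matrix"].round(1).tolist(),f["extrinsics"].round(3).tolist())
o=ctrl.observe();print({k:np.round(v,3).tolist() for k,v in o.items()})
E
```

```text
pics
scene dict_keys(['img', 'camera_matrix', 'extrinsics']) [[423.3, 0.0, 281.1], [0.0, 423.3, 207.5], [0.0, 0.0, 1.0]] [[0.147, -0.738, 0.659, 1.256], [0.989, 0.101, -0.108, -0.098], [0.013, 0.667, 0.745, 0.884], [0.0, 0.0, 0.0, 1.0]]
side dict_keys(['img', 'camera_matrix', 'extrinsics']) [[480.7, 0.0, 286.5], [0.0, 480.7, 206.7], [0.0, 0.0, 1.0]] [[-0.94, 0.248, -0.233, 0.224], [-0.34, -0.715, 0.611, 0.76], [-0.015, 0.654, 0.756, 0.943], [0.0, 0.0, 0.0, 1.0]]
wrist dict_keys(['img', 'camera_matrix', 'extrinsics']) [[320.8, 0.0, 279.1], [0.0, 320.8, 211.2], [0.0, 0.0, 1.0]] [[0.295, 0.923, 0.245, 0.234], [-0.955, 0.286, 0.074, -0.505], [-0.002, -0.256, 0.967, 0.384], [0.0, 0.0, 0.0, 1.0]]
{'time': 0.15, 'joints': [-1.374, 0.088, 1.372, -0.0, 1.684, -0.103], 'joint_velocities': [-0.0, 0.0, -0.004, -0.001, 0.0, -0.0], 'tau': [0.001, -34.064, -30.279, 0.072, 0.03, -0.0], 'tool_pos': [0.162, -0.525, 0.404], 'tool_rot': [-0.001, 0.989, 0.149, -0.0], 'force': [1.025, 0.139, -0.603], 'ft_torque': [0.001, 0.009, -0.011], 'finger_force': 0.0, 'grip_width': 1.001}
```

View pics/a_scene.png

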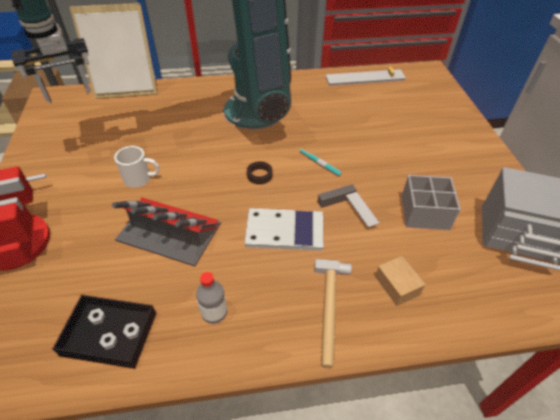

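View pics/a_side.png

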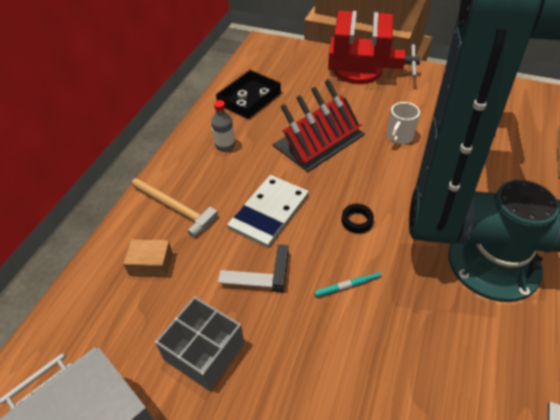

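The scene view shows the red tray (168,228) with four fins/punches, the plate (285,228) with its band on the right, the square (345,203), and the holder (430,202). The turquoise pen-like decoy is at (320,162). The side view shows the same things. Next I'll get coarse positions, then close looks with the wrist camera.

```bash
cat > h.py <<'E'
import numpy as np, cv2
from scipy.spatial.transform import Rotation as R
def ray(f,uv):
    K=f["camera_matrix"];E=f["extrinsics"];uv=np.atleast_2d(np.asarray(uv,float))
    d=np.c_[(uv[:,0]-K[0,2])/K[0,0],-(uv[:,1]-K[1,2])/K[1,1],-np.ones(len(uv))]
    return E[:3,3],d@E[:3,:3].T
def toplane(f,uv,z):
    o,d=ray(f,uv);return o+d*((z-o[2])/d[:,2])[:,None]
def project(f,P):
    E=f["extrinsics"];K=f["camera_matrix"];p=(np.atleast_2d(P)-E[:3,3])@E[:3,:3]
    return np.c_[K[0,0]*p[:,0]/-p[:,2]+K[0,2],K[1,1]*p[:,1]/p[:,2]+K[1,2]]
def tri(fs,uvs):
    A=np.zeros((3,3));b=np.zeros(3)
    for f,uv in zip(fs,uvs):
        o,d=ray(f,uv);d=d[0]/np.linalg.norm(d[0]);M=np.eye(3)-np.outer(d,d);A+=M;b+=M@o
    return np.linalg.solve(A,b)
def q(zaxis,yaxis):
    z=np.array(zaxis,float);z/=np.linalg.norm(z);y=np.array(yaxis,float);y-=z*(y@z);y/=np.linalg.norm(y)
    w=R.from_matrix(np.c_[np.cross(y,z),y,z]).as_quat();return np.r_[w[3],w[:3]]
def load(n): return dict(np.load(f"pics/{n}.npz"))
def snap(ctrl,cam,name):
    f=ctrl.grab_frame(cam);np.savez(f"pics/{name}.npz",**{k:f[k] for k in f});cv2.imwrite(f"pics/{name}.png",f["img"][:,:,::-1]);return f
E
python3 - <<'E'
from h import *
from cell import ctrl
s=load("a_scene")
print(toplane(s,[[168,228],[285,228],[345,203],[430,202],[210,305]],.02).round(3))
o=ctrl.observe()
for n,p in [("tray",(.52,-.27)),("plate",(.52,-.02)),("sq",(.48,.16)),("hold",(.5,.3))]:
    pass
E
```

```text
[[ 0.523 -0.277  0.02 ]
 [ 0.564  0.027  0.02 ]
 [ 0.499  0.205  0.02 ]
 [ 0.527  0.442  0.02 ]
 [ 0.763 -0.176  0.02 ]]
```

```bash
python3 - <<'E'
from h import *
from cell import ctrl
D=q([0,0,-1],[0,-1,0])
ims=[]
for n,p in [("w_tray",(.44,-.25,.46)),("w_plate",(.46,.07,.46)),("w_hold",(.44,.36,.46))]:
    ctrl.reach(p,D); ctrl.wait(.2); f=snap(ctrl,"wrist",n); print(n,ctrl.observe()["time"])
    ims.append(f["img"][:,:,::-1])
E
```

```text
w_tray 1.8667
w_plate 3.3333
w_hold 4.7
```

View pics/w_tray.png

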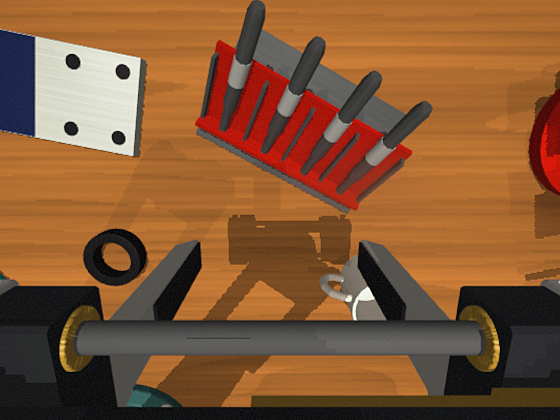

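View pics/w_plate.png

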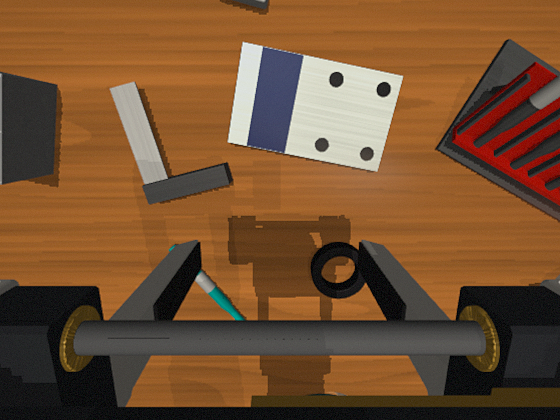

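View pics/w_hold.png

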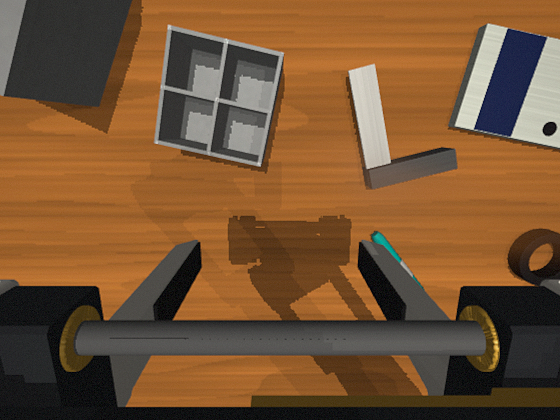

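The wrist views are sharp. The tray holds four grey punches, with heads at about (256,6), (316,43), (373,77) and (425,107). The plate has corners at about (244,42), (403,76), (378,171) and (229,142) in w_plate. The square's stock runs (143,190) to (232,172). The holder top runs (168,27) to (283,52) to (261,165) to (156,143) in w_hold. The turquoise punch on the bench at (215,295) in w_plate is the decoy. Next I'll measure with masks, plus a second tray view for triangulation.

```bash
python3 - <<'E'
from h import *
from cell import ctrl
D=q([0,0,-1],[0,-1,0])
ctrl.reach((.50,-.22,.46),D); ctrl.wait(.2); f=snap(ctrl,"wrist","w_tray2")
def rect(f,mask,z,name):
    n,l,st,c=cv2.connectedComponentsWithStats(mask.astype(np.uint8)); i=1+np.argmax(st[1:,4])
    ct=max(cv2.findContours((l==i).astype(np.uint8),cv2.RETR_EXTERNAL,cv2.CHAIN_APPROX_NONE)[0],key=len)[:,0]
    P=toplane(f,ct,z)[:,:2]*1000; r=cv2.minAreaRect(P.astype(np.float32)); print(name,st[i],np.round(r[0],1),np.round(r[1],1),round(r[2],2)); return l==i
f=load("w_plate");h=cv2.cvtColor(f["img"],cv2.COLOR_RGB2HSV).astype(int);H,S,V=h[...,0],h[...,1],h[...,2]
m=((S<60)&(V>150))|((H>105)&(H<130)&(S>70)&(V>60)); m[:, :200]=0; m[230:]=0
rect(f,m,.018,"plate"); b=(H>105)&(H<130)&(S>70)&(V>60); b[230:]=0; rect(f,b,.018,"band")
for nm,(u0,u1,v0,v1) in [("w_plate",(95,240,70,215)),("w_hold",(335,465,50,200))]:
    f=load(nm);h=cv2.cvtColor(f["img"],cv2.COLOR_RGB2HSV).astype(int);S,V=h[...,1],h[...,2]
    w=np.zeros(S.shape,bool); w[v0:v1,u0:u1]=1
    rect(f,w&(S<60)&(V>130),.024,nm+" blade"); rect(f,w&(S<70)&(V<130),.034,nm+" stock")
f=load("w_hold");h=cv2.cvtColor(f["img"],cv2.COLOR_RGB2HSV).astype(int);S,V=h[...,1],h[...,2]
w=np.zeros(S.shape,bool);w[15:185,140:300]=1
rect(f,w&(S<60)&(V>135),.085,"holdertop");
# crops
a=load("w_plate")["img"][60:220,90:250,::-1]; c=load("w_hold")["img"][40:200,330:490,::-1]
A=np.hstack([cv2.resize(x,(400,400),interpolation=2) for x in (a,c)])
cv2.imwrite("pics/crop_sq.png",A)
x=load("w_tray")["img"][0:220,190:450,::-1]; y=load("w_tray2")["img"][0:300,130:450,::-1]
cv2.imwrite("pics/crop_tray.png",cv2.resize(x,(780,600*780//780),interpolation=2)[:600] if 0 else cv2.resize(x,None,fx=2.7,fy=2.7,interpolation=2))
cv2.imwrite("pics/crop_tray2.png",cv2.resize(y,None,fx=2,fy=2,interpolation=2))
E
```

```text
plate [  228    42   175   130 15146] [555.1  25.1] [199.9 119.8] 78.9
band [ 247   47   56  105 3849] [565.   74.1] [ 48.6 116.6] 78.88
w_plate blade [ 110   82   58  102 2497] [524.7 243.9] [121.8  32.3] 13.77
w_plate stock [ 143  164   89   40 1800] [466.9 186.1] [ 33.  113.6] 13.94
w_hold blade [ 348   64   43  105 2652] [524.7 243.9] [121.9  32.5] 14.22
w_hold stock [ 369  148   88   36 1597] [465.6 188.9] [ 29.9 108.3] 13.69
holdertop [ 154   25  130  141 5381] [543.  422.9] [117.8 118.2] 77.37
```

View pics/crop_tray2.png

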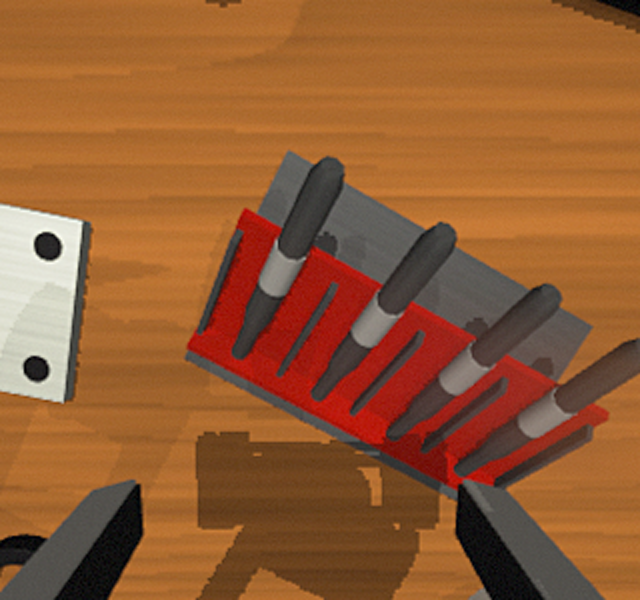

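View pics/crop_tray.png

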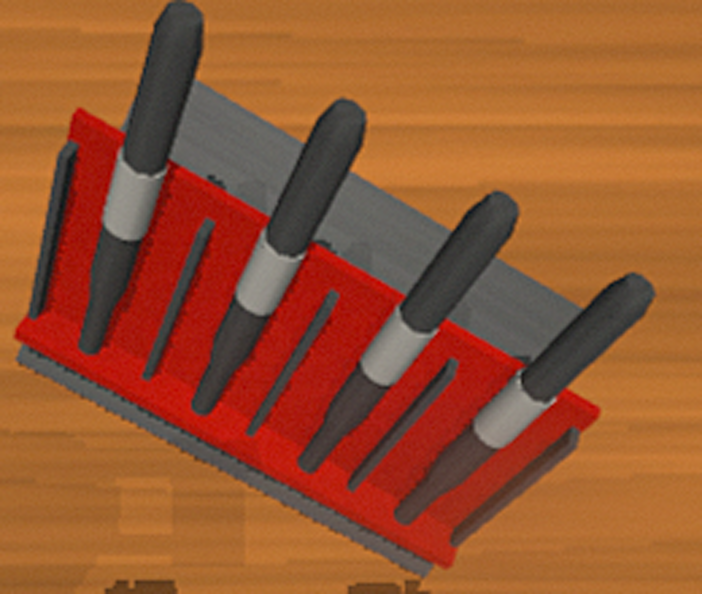

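Both crops show four identical dark punches with light collars, all sloping, none turquoise. Their noses are at the foot and their heads overhang to the upper right. The measured sizes match the description (plate 199.9x119.8, blade 122x32, holder 118x118). Next I'll find the punch positions.

```bash
python3 - <<'E'
from h import *
from cell import ctrl
f1,f2=load("w_tray"),load("w_tray2")
u=lambda L,o,s:np.array(L)/s+[o,0]
N1=u([(90,350),(203,410),(310,466),(403,519)],190,2.7);N2=u([(240,355),(319,396),(394,435),(461,470)],130,2)
C1=u([(135,194),(270,279),(398,345),(515,408)],190,2.7);C2=u([(283,273),(377,320),(467,370),(545,413)],130,2)
H1=u([(182,8),(346,106),(500,199),(636,282)],190,2.7);H2=u([(328,165),(442,230),(547,291)],130,2)
for nm,a,b,z in (("N",N1,N2,.0257),("H",H1,H2,.139)):
    p,r=toplane(f1,a,z),toplane(f2,b,z);print(nm,(p*1e3).round(1).tolist(),(r*1e3).round(1).tolist(), np.linalg.norm(np.diff(p,axis=0),axis=1).round(4))
    print([ (tri((f1,f2),(x,y))*1e3).round(1).tolist() for x,y in zip(a,b)])
print([ (tri((f1,f2),(x,y))*1e3).round(1).tolist() for x,y in zip(C1,C2)])
E
```

```text
N [[510.0, -182.4, 25.7], [482.5, -234.4, 25.7], [455.9, -285.4, 25.7], [429.9, -331.2, 25.7]] [[510.4, -182.8, 25.7], [483.1, -234.4, 25.7], [456.4, -285.1, 25.7], [431.6, -331.7, 25.7]] [0.0589 0.0575 0.0526]
[[510.1, -182.5, 24.8], [482.3, -234.4, 22.2], [455.4, -285.6, 22.3], [428.7, -333.2, 18.2]]
H [[612.8, -234.5, 139.0], [585.5, -285.5, 139.0], [558.2, -336.0, 139.0], [532.7, -382.9, 139.0]] [[612.1, -233.6, 139.0], [584.8, -285.3, 139.0], [557.9, -335.2, 139.0]] [0.0579 0.0574 0.0533]
[[612.2, -234.0, 140.1], [584.8, -285.0, 141.2], [558.0, -335.7, 138.8]]
[[565.1, -213.5, 102.6], [538.0, -264.4, 77.2], [512.4, -313.6, 91.2], [487.5, -361.4, 87.5]]
```

```bash
cat > plan.py <<'E'
from h import *
N=np.array([[510.2,-182.6],[482.8,-234.4],[456.1,-285.3],[430.7,-331.5]])/1e3
Hd=np.array([[612.4,-234],[585.2,-285.4],[558,-335.6],[532.7,-382.9]])/1e3
HC=np.array([.543,.4229]);HY=np.radians(-12.6)
TH=HY+np.pi/4; e=np.array([np.cos(TH),np.sin(TH),0]);lat=np.array([-e[1],e[0],0])
S=.130; up=np.array([0,0,1.])
def pick(i):
    m=(N[i]+Hd[i])/2; d=Hd[i]-N[i]; d/=np.linalg.norm(d)
    a=np.r_[d,1]/2**.5; mid=np.r_[m,.0823]
    g=mid+a*(S-.08); z=np.r_[d,-1]/2**.5
    return g,z,q(z,[d[1],-d[0],0])
PK=[np.array(v)*.0285 for v in ((1,1),(1,-1),(-1,1),(-1,-1))]
def place(k,h=.002,tilt=np.radians(5),off=.015):
    c=np.array([[np.cos(HY),-np.sin(HY)],[np.sin(HY),np.cos(HY)]])@PK[k]+HC
    nose=np.r_[c,.005+h]+off*e
    a=up*np.cos(tilt)+e*np.sin(tilt); z=e*np.cos(tilt)-up*np.sin(tilt)
    return nose+S*a,z,q(z,-lat)
MIDQ=q([1,0,0],[0,-1,0]); MID=np.array([.5-.18,.05,.32])
tcp=lambda g,z,b=0:g-(.18+b)*z
E
python3 - <<'E'
from plan import *
from cell import ctrl
print(ctrl.solve_ik(MID,MIDQ))
for i in range(4):
    for f in (pick,place):
        g,z,Q=f(i)
        for p in (tcp(g,z),tcp(g,z,.09),tcp(g,z)+.12*up):
            r=ctrl.solve_ik(p,Q);print(f.__name__,i,p.round(3),None if r is None else np.round(r,2))
E
```

```text
None
pick 0 [ 0.479 -0.167  0.245] [-0.44 -0.11  1.99 -0.04  0.48  1.62]
pick 0 [ 0.422 -0.138  0.309] [-0.44 -0.34  2.03 -0.03  0.67  1.62]
pick 0 [ 0.479 -0.167  0.365] [-0.44 -0.22  1.83 -0.02  0.75  1.61]
place 0 [0.448 0.363 0.152] [ 0.59  0.29  2.04  3.18  0.67 -1.6 ]
place 0 [0.372 0.314 0.16 ] [ 0.59  0.12  2.24  3.19  0.7  -1.6 ]
place 0 [0.448 0.363 0.272] [ 0.59  0.05  1.99  3.2   0.38 -1.62]
pick 1 [ 0.452 -0.219  0.245] [-0.59 -0.12  2.    0.2   0.49  1.31]
pick 1 [ 0.395 -0.191  0.309] [-0.62 -0.36  2.05  0.17  0.68  1.33]
pick 1 [ 0.452 -0.219  0.365] [-0.59 -0.24  1.84  0.13  0.76  1.38]
place 1 [0.435 0.307 0.152] [ 0.48  0.22  2.14  3.02  0.71 -1.48]
place 1 [0.36  0.259 0.16 ] [ 0.46  0.02  2.35  2.98  0.72 -1.46]
place 1 [0.435 0.307 0.272] [ 0.48 -0.05  2.09  2.93  0.39 -1.38]
pick 2 [ 0.425 -0.27   0.245] [-0.74 -0.12  2.    0.39  0.53  1.03]
pick 2 [ 0.368 -0.242  0.309] [-0.79 -0.35  2.04  0.35  0.73  1.06]
pick 2 [ 0.425 -0.27   0.365] [-0.74 -0.23  1.84  0.28  0.79  1.17]
place 2 [0.392 0.375 0.152] [ 0.69  0.24  2.11  3.34  0.7  -1.71]
place 2 [0.317 0.327 0.16 ] [ 0.73  0.06  2.31  3.39  0.72 -1.75]
place 2 [0.392 0.375 0.272] [ 0.69 -0.02  2.06  3.47  0.4  -1.87]
pick 3 [ 0.4   -0.316  0.245] [-0.86 -0.1   1.98  0.52  0.58  0.84]
pick 3 [ 0.343 -0.287  0.309] [-0.93 -0.33  2.02  0.47  0.77  0.88]
pick 3 [ 0.4   -0.316  0.365] [-0.86 -0.21  1.82  0.38  0.82  1.02]
place 3 [0.38  0.319 0.152] [ 0.59  0.16  2.22  3.18  0.72 -1.6 ]
place 3 [0.304 0.271 0.16 ] [ 0.6  -0.05  2.42  3.2   0.71 -1.61]
place 3 [0.38  0.319 0.272] [ 0.59 -0.14  2.17  3.22  0.37 -1.64]
```

```bash
cat > act.py <<'E'
from plan import *
from cell import ctrl
def st(t): o=ctrl.observe();print(t,round(o["time"],1),"w",round(o["grip_width"]*94,1),"f",round(o["finger_force"],1),np.round(o["force"],1))
def do_pick(i):
    g,z,Q=pick(i)
    ctrl.gripper_to(.40); ctrl.reach(tcp(g,z,.09),Q)
    if ctrl.move_linear(tcp(g,z),rate=.15,max_force=15): st("contact!")
    ctrl.gripper_to(0,50); st("grip")
    ctrl.move_linear(tcp(g,z,.05),rate=.1); ctrl.move_linear(tcp(g,z,.05)+.1*up,rate=.2); st("lifted")
def do_above(k):
    g,z,Q=place(k); ctrl.reach(tcp(g,z)+.12*up,Q); st("above")
def do_place(k):
    g,z,Q=place(k)
    ctrl.move_linear(tcp(g,z)+.02*up,rate=.15)
    print("floor",ctrl.move_linear(tcp(g,z)-.006*up,rate=.03,max_force=4)); st("down")
    print("nose z err",ctrl.observe()["tool_pos"][2]-tcp(g,z)[2])
    ctrl.gripper_to(.4); st("open")
    p=np.array(ctrl.observe()["tool_pos"]); ctrl.move_linear(p-.1*z,rate=.15); ctrl.move_linear(p-.1*z+.12*up,rate=.3)
E
python3 - <<'E'
from act import *
do_pick(0); do_above(0); ctrl.wait(.2); snap(ctrl,"scene","p0s"); snap(ctrl,"wrist","p0w")
a=cv2.imread("pics/p0w.png");b=cv2.imread("pics/p0s.png")[60:300,240:560]
cv2.imwrite("pics/p0.png",np.vstack([cv2.resize(a,(400,300)),cv2.resize(b,(400,300))]))
E
```

```text
grip 10.3 w 15.7 f 49.9 [-1.5  1.8  3.2]
lifted 11.6 w 15.5 f 49.9 [-0.4 -0.  -2.6]
above 14.3 w 15.6 f 49.9 [-0.9 -0.4 -1.5]
```

View pics/p0.png

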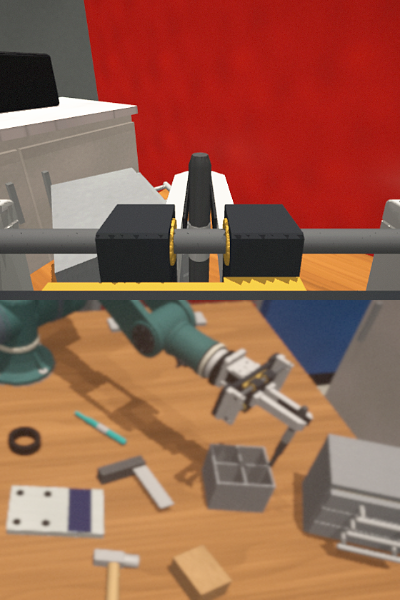

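```bash
python3 - <<'E'
from plan import *
f=load("p0s"); g,z,Q=place(0); a=np.cross(np.cross(z,up),z); a/=np.linalg.norm(a)
g=g+.12*up
print(project(f,[g-.13*a,g,g+.03*a]).round(1))
w=load("p0w");print(project(w,[g,g+.03*a]).round(1))
E
```

```text
[[455.1 190.8]
 [477.6 153.8]
 [483.5 144.1]]
[[275.7 268.3]
 [275.5 214.9]]
```

```bash
python3 - <<'E'
from h import *
f=load("p0s");im=f["img"][120:220,420:520,::-1].copy()
im=cv2.resize(im,(600,600),interpolation=2)
for p in ((455.1,190.8),(477.6,153.8),(483.5,144.1)): cv2.circle(im,(int((p[0]-420+.5)*6),int((p[1]-120+.5)*6)),5,(0,255,255),2)
cv2.imwrite("pics/z0.png",im)
E
```

```text
(no output)
```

View pics/z0.png

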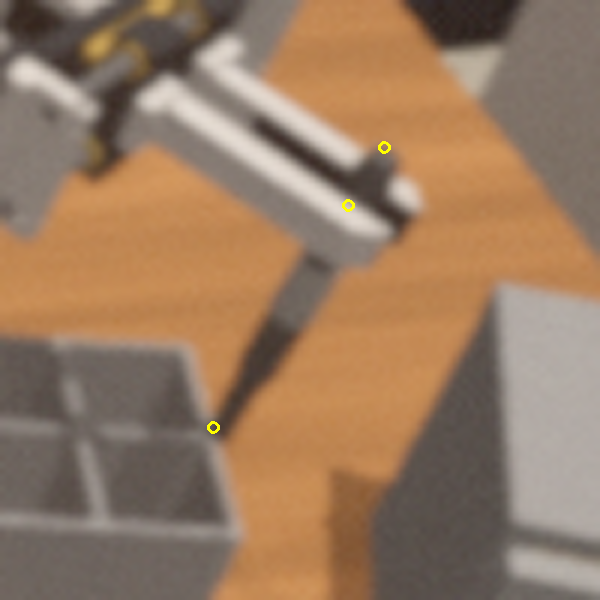

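The enlarged crop shows the punch hanging within about 5 mm of where it should be: nose at (225,435) against a predicted (213,427). That is fine for a 53 mm pocket.

```bash
python3 - <<'E'
from act import *
do_place(0); 
do_pick(1); snap(ctrl,"scene","p1s"); snap(ctrl,"side","p1d")
a=cv2.imread("pics/p1s.png")[120:270,360:560];b=cv2.imread("pics/p1d.png")[250:400,120:320]
cv2.imwrite("pics/p1.png",np.hstack([cv2.resize(x,(400,300),interpolation=2) for x in (a,b)]))
E
```

```text
floor True
down 16.1 w 14.9 f 49.9 [-1.3  0.1  3.2]
nose z err -0.0011359468147873752
open 16.7 w 38.0 f 0.0 [0.4 0.2 0.3]
grip 22.1 w 15.4 f 49.9 [-2.3  2.1  3.8]
lifted 23.4 w 15.6 f 49.9 [-0.2 -0.8 -2.5]
```

View pics/p1.png

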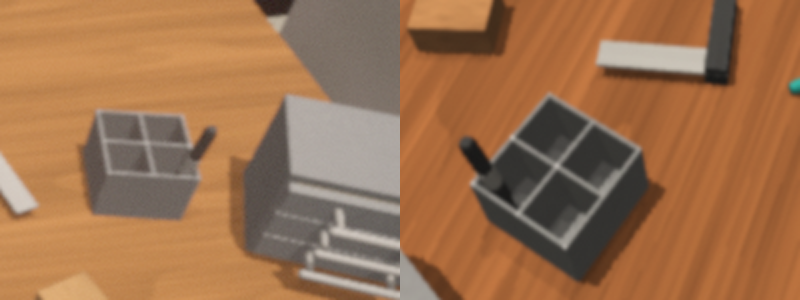

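The first punch stands in the far pocket, leaning slightly into its corner. I'll check the lean by triangulating the head, then do the other punches.

```bash
python3 - <<'E'
from act import *
h=tri((load("p1s"),load("p1d")),((465,185),(153.5,321.5)));g,z,Q=place(0)
print("head",h.round(3),"planned",(g+.03*np.array([0,0,1])).round(3))
do_above(1);do_place(1)
do_pick(2);do_above(2);do_place(2)
do_pick(3);do_above(3);do_place(3)
ctrl.reach((.44,.32,.46),q([0,0,-1],[0,-1,0]));ctrl.wait(.2);snap(ctrl,"wrist","w_after");snap(ctrl,"scene","s_after");snap(ctrl,"side","d_after");st("end")
a=cv2.imread("pics/w_after.png");b=cv2.imread("pics/s_after.png")[130:280,360:560];c=cv2.imread("pics/d_after.png")[250:400,100:300]
b,c=[cv2.resize(x,(240,180),interpolation=2) for x in (b,c)]
cv2.imwrite("pics/after.png",np.hstack([a[:300],np.vstack([b,c])[:300]]))
E
```

```text
head [0.601 0.461 0.158] planned [0.599 0.459 0.167]
above 25.8 w 15.7 f 49.9 [ 0.6 -0.3 -1.4]
floor True
down 27.3 w 15.4 f 49.9 [-0.5 -1.3  3. ]
nose z err -0.0010056111296471715
open 27.9 w 37.8 f 0.0 [-1.3 -0.1 -0.2]
grip 33.0 w 15.8 f 49.9 [-2.2  3.   2.9]
lifted 34.3 w 15.5 f 50.0 [-0.1  0.1 -2.5]
above 37.1 w 15.6 f 50.0 [-0.5  0.9 -1.5]
floor True
down 38.6 w 15.2 f 50.0 [-1.4  0.5  3. ]
nose z err -0.0007709225190737079
open 39.1 w 37.7 f 0.0 [-1.1 -0.4 -0.5]
grip 44.6 w 15.5 f 49.9 [-2.   2.4  3.4]
lifted 45.9 w 15.7 f 50.0 [ 0.4 -0.5 -1.3]
above 48.7 w 15.8 f 50.0 [ 0.7 -0.3 -1.7]
floor True
down 50.2 w 15.5 f 50.0 [-1.8  0.2  4. ]
nose z err -0.0010161878912887667
open 50.7 w 37.6 f 0.0 [0.5 0.5 0.2]
end 55.6 w 37.9 f 0.0 [-0.  -0.1  0.6]
```

View pics/after.png

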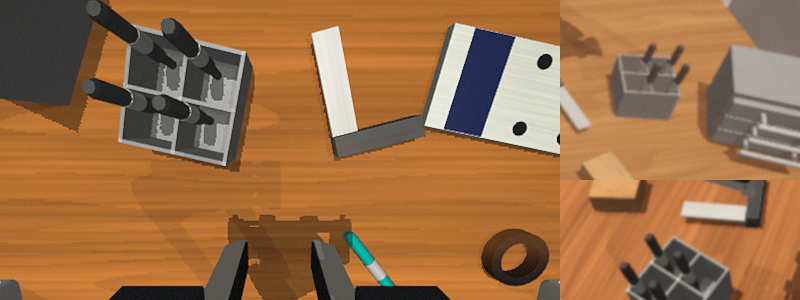

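All four punches stand in their pockets, and the tray crop in the same view is clear of them. The square is still at about (335,85)–(380,140) in w_after, and I'll re-measure it just before grasping.

```bash
cat > sq.py <<'E'
from act import *
PC=np.array([.5551,.0251]);PY=np.radians(-11.1)
rot=lambda t:np.array([[np.cos(t),-np.sin(t)],[np.sin(t),np.cos(t)]])
def blade(f,win):
    u0,u1,v0,v1=win;h=cv2.cvtColor(f["img"],cv2.COLOR_RGB2HSV).astype(int);m=np.zeros(h.shape[:2],np.uint8)
    m[v0:v1,u0:u1]=((h[...,1]<60)&(h[...,2]>130))[v0:v1,u0:u1]
    n,l,s,c=cv2.connectedComponentsWithStats(m);i=1+np.argmax(s[1:,4])
    ct=cv2.findContours((l==i).astype(np.uint8),0,1)[0][0][:,0]
    (c,(w,hh),a)=cv2.minAreaRect((toplane(f,ct,.024)[:,:2]*1e3).astype(np.float32))
    if hh>w:a+=90
    t=np.radians(a); t=(t+np.pi/2)%np.pi-np.pi/2
    print("blade",np.round(c,1),round(w,1),round(hh,1),"yaw",np.degrees(t).round(2))
    c=np.array(c)/1e3; return c-rot(t)@[.074,.039],t
E
python3 - <<'E'
from sq import *
f=ctrl.grab_frame("wrist");c,t=blade(f,(300,410,10,170));print(c.round(4))
T=PC+rot(PY)@[-.073-.006,.011]; print("target",T.round(4))
for s in (1,-1):
    Q1=q([0,0,-1],np.r_[rot(t)@[s,0],0]);Q2=q([0,0,-1],np.r_[rot(PY)@[s,0],0])
    print(s,[None if r is None else np.round(r,2) for r in (ctrl.solve_ik(np.r_[c,.224],Q1),ctrl.solve_ik(np.r_[T,.224],Q2))])
E
```

```text
blade [564.3 251.1] 122.3 32.7 yaw 14.25
[0.5021 0.195 ]
target [0.4797 0.0511]
1 [array([ 0.27,  0.17,  1.65, -0.  ,  1.32,  0.02]), array([-0.01,  0.05,  1.78, -0.  ,  1.31,  0.18])]
-1 [None, None]
```

The square has been knocked about 40 mm in +x since the first look. The fresh measurement (blade 122.3x32.7) fits its size, so I'll use that.

```bash
python3 - <<'E'
from sq import *
f=ctrl.grab_frame("wrist");c,t=blade(f,(300,410,10,170))
Q1=q([0,0,-1],np.r_[rot(t)@[1,0],0]);Q2=q([0,0,-1],np.r_[rot(PY)@[1,0],0])
ctrl.gripper_to(.55)
ctrl.reach(np.r_[c,.33],Q1); print("hit",ctrl.move_linear(np.r_[c,.225],rate=.08,max_force=10))
ctrl.gripper_to(0,40); st("grip")
ctrl.move_linear(np.r_[c,.29],rate=.1); st("lift")
T=PC+rot(PY)@[-.073-.007,.011]
ctrl.reach(np.r_[T,.29],Q2)
ctrl.move_linear(np.r_[T,.235],rate=.1)
print("bench",ctrl.move_linear(np.r_[T,.221],rate=.02,max_force=5)); st("down")
z=ctrl.observe()["tool_pos"][2]
F=PC+rot(PY)@[-.073+.006,.011]
print("plate",ctrl.move_linear(np.r_[F,z],rate=.02,max_force=8)); st("pushed"); p=np.array(ctrl.observe()["tool_pos"])
print("own", rot(PY).T@(p[:2]-PC), z)
ctrl.gripper_to(.5); ctrl.move_linear(np.r_[p[:2],.33],rate=.1)
L=PC-[.15,0]; ctrl.reach((.42,.10,.46),q([0,0,-1],[0,-1,0])); ctrl.wait(.2); snap(ctrl,"wrist","w_fin"); st("end")
cv2.imwrite("pics/fin.png",cv2.resize(cv2.imread("pics/w_fin.png")[:230,150:450],None,fx=2.6,fy=2.6,interpolation=2))
E
```

```text
blade [564.3 251. ] 122.3 32.7 yaw 14.25
hit False
grip 60.0 w 25.4 f 40.0 [1.  0.3 0.2]
lift 60.8 w 25.4 f 40.0 [ 0.4 -0.3 -5.2]
bench True
down 62.6 w 25.3 f 40.0 [ 0.  -0.4  5. ]
plate True
pushed 63.0 w 25.3 f 40.0 [-0.1 -0.   3.7]
own [-0.0783999   0.01097374] 0.22506884312995443
end 66.3 w 47.1 f 0.0 [-0.4  0.5 -0.3]
```

View pics/fin.png

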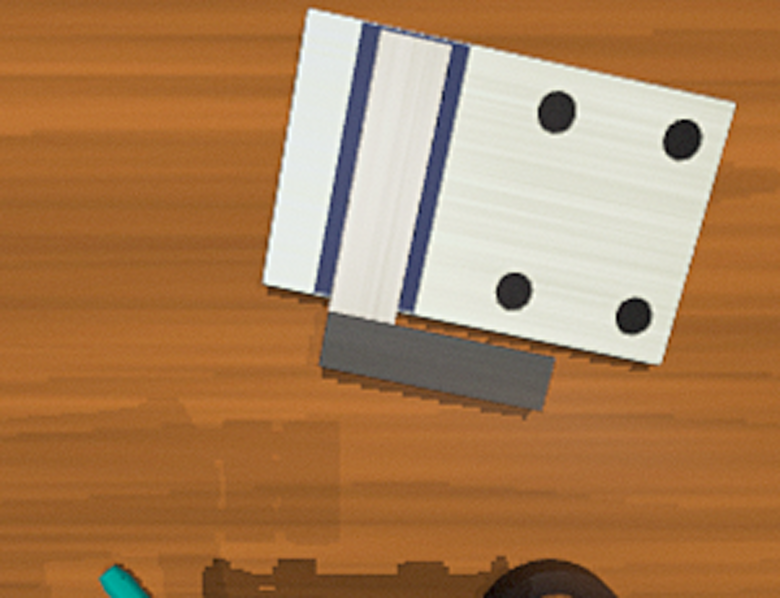

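The blade lies along the band, centred to within a millimetre (dark margins about 17 px on each side). The stock is still about 5 mm short of the plate, because the force stop tripped early. I'll push it home with the rear finger on the loosely held stock, so that it aligns itself.

```bash
python3 - <<'E'
from sq import *
Q2=q([0,0,-1],np.r_[rot(PY)@[1,0],0])
w=lambda x,z:np.r_[PC+rot(PY)@[x,.011],z]
ctrl.gripper_to(.5); ctrl.reach(w(-.0784,.33),Q2); print("hit",ctrl.move_linear(w(-.0784,.224),rate=.08,max_force=10))
ctrl.gripper_to(.36); ctrl.wait(.3); st("loose")
print("push",ctrl.move_linear(w(-.060,.224),rate=.02,max_force=12)); st("pushed")
p=np.array(ctrl.observe()["tool_pos"]); own=rot(PY).T@(p[:2]-PC); print("own",own)
ctrl.move_linear(w(own[0]-.003,.224),rate=.02)
ctrl.gripper_to(.45); ctrl.move_linear(w(own[0]-.003,.33),rate=.1)
ctrl.reach((.42,.10,.46),q([0,0,-1],[0,-1,0])); ctrl.wait(.2); f=snap(ctrl,"wrist","w_fin2"); st("end")
u=project(f,np.array([w(-.06,.018),w(-.06,.034)])).round(1);print(u)
ims=cv2.imread("pics/w_fin2.png"); a=cv2.resize(ims[:230,150:450],None,fx=2,fy=2,interpolation=2)
s=snap(ctrl,"scene","s_fin"); b=cv2.imread("pics/s_fin.png"); 
b=cv2.resize(b[:, 60:],(200,168)); c=cv2.resize(cv2.imread("pics/s_fin.png")[130:280,380:530],(200,200)); d=np.zeros((460,200,3),np.uint8); d[:168]=b; d[180:380]=c
cv2.imwrite("pics/fin2.png",np.hstack([a,d]))
E
```

```text
hit False
loose 70.1 w 33.6 f 0.0 [-0.5 -0.9 -0.7]
push True
pushed 70.7 w 34.0 f 0.2 [-0.6  0.2  1. ]
own [-0.06783677  0.01108256]
end 74.2 w 42.5 f 0.0 [-0.  -0.5 -0. ]
[[319.4 122.9]
 [321.  122.7]]
```

View pics/fin2.png

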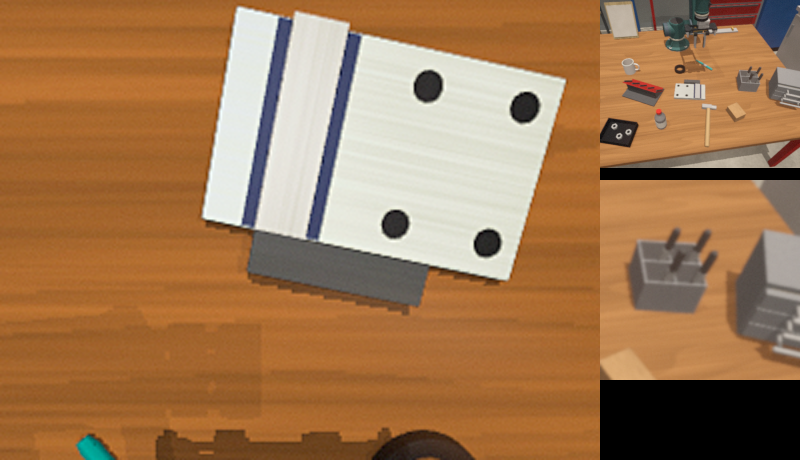

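```bash
python3 - <<'E'
from sq import *
f=load("w_fin2");h=cv2.cvtColor(f["img"],cv2.COLOR_RGB2HSV).astype(int)
b=(h[...,0]>105)&(h[...,0]<130)&(h[...,1]>70)&(h[...,2]>60); b[250:]=0
for x in (-.05,-.03,0,.03,.045):   # band/blade edges along cross lines
    ys=np.arange(.015,.085,.0002); P=np.array([np.r_[PC+rot(PY)@[x,y],.018] for y in ys]); uv=np.rint(project(f,P)).astype(int)
    m=b[uv[:,1],uv[:,0]]; e=ys[m]; g=np.argmax(np.diff(e)); lo,hi=e[g],e[g+1]
    # parallax: blade edges at z=.024
    k=[rot(PY).T@(toplane(f,project(f,np.r_[PC+rot(PY)@[x,y],.018]),.024)[0,:2]-PC) for y in (lo,hi)]
    print(x,"band",e[0].round(4),e[-1].round(4),"blade",np.round([k[0][1],k[1][1]],4),"mid",round((k[0][1]+k[1][1])/2,4))
sd=snap(ctrl,"side","d_fin")
E
```

```text
-0.05 band 0.0262 0.0746 blade [0.0328 0.0669] mid 0.0499
-0.03 band 0.0254 0.0746 blade [0.0332 0.0671] mid 0.0501
0 band 0.026 0.0742 blade [0.0336 0.0669] mid 0.0502
0.03 band 0.0254 0.074 blade [0.033  0.0669] mid 0.05
0.045 band 0.0254 0.0746 blade [0.0328 0.0667] mid 0.0498
```

The blade is on the band's centre line to within 0.3 mm, parallel to the band, and the stock is flush. I'm handing it in.

```bash
python3 -c "
from cell import ctrl
print(ctrl.sign_off())"
```

```text
the job is handed in; nothing more can be done
None
```

The job is handed in (verdict not shown): all four punches stand head up in the holder, leaning slightly into their pocket corners, the square's stock looks flush against the plate, and its blade lies within about 0.3 mm of the dye band's centre line.

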